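# Blow off a stone sample with the two-stage air gun

### The arm

A 6-joint arm with a two-finger parallel gripper is mounted at the origin on the work surface; the furniture and walls round the work are solid. World frame = base frame: x ahead of the robot, y to its left, z up, the work surface at z = 0. Lengths are in mm, angles in rad, forces in N, time in s.
With the tool pointing down it reaches from about 300 to 875 mm from the base axis. Payload 6.4 kg.
Tool frame: the origin (TCP) lies midway between the tips of the shut fingers; the grasp point (between the pads) lies 19 mm behind it; z points along the fingers, y is the direction in which the jaws open and shut (so a half turn about z gives the same grasp; the last joint's range is limited). The gripper opens to 85 mm and grips with 20 to 120 N. Pads are 22 mm wide; open, the fingers measure 114 mm over their backs; the gripper's body (76 mm by 85 mm) begins 54 mm behind the grasp point. The pads swing forward as they close: fully open they stand 13 mm farther back than shut.
Start: joints at [0.913, 0.181, 1.607, -0, 1.354, -0.206], TCP at [251.028, 517.326, 231.288] pointing down, gripper open.
Joint ranges: [-2.99, 2.99], [-0.89, 2.07], [0.3, 2.58], [-1.14, 4.28], [0, 2.63], [-3.12, 3.12]. Speed limits (rad/s): [2.57, 2.57, 3.01, 3.14, 3.14, 3.14].

### API

Orientations are given as a 3x3 rotation matrix whose columns are the frame's x, y, z axes.
In Python, from plant import ctrl gives the robot as it stands. The module is installed in compiled form; this text tells all that it offers. Calls block until the motion is done:
- ctrl.movep(position, orientation): joint-space move of the TCP to a pose.
- ctrl.move_straight(position, rot=None, v=150, until_force=None): straight line of the TCP; rot=None keeps the orientation; v is the mean speed in mm/s. With until_force (N) it stops when the force on the tool has changed by that much, and returns True; else False.
- ctrl.set_joints(angles): joint-space move.
- ctrl.ungrasp() and ctrl.grasp(): open the fingers fully, or close them until they stop; the grip force is fixed at half the most.
- ctrl.wait(seconds).
- ctrl.inverse_kinematics(position, orientation): joint angles nearest the present ones, or None.
- ctrl.snapshot(name): name is "scene" or "top" or "wrist"; returns a dict with "img" (384x512x3 uint8, blue, green, red), "fx", "fy", "cx", "cy" (pixels), "dist" ([k1, k2, p1, p2, k3] as OpenCV has them; the pictures are not rectified), "world_from_camera" (4x4, takes a point from camera to world coordinates). Camera axes: x right, y up, looking along -z (the intrinsics and any distortion apply to the point x, -y, -z); pixel columns grow to the right and rows downward; lengths in mm; the calibration is good to about 2 mm. A picture is of the moment at which its call begins. There is no depth.
A pose or a line that the arm cannot do raises ctrl.IKError and nothing moves.
- ctrl.sign_off(): hands the job in, once; it reports no verdict.
Readings, each from a call of its own:
- ctrl.current_time_s(): time.
- ctrl.current_q(): joint angles.
- ctrl.current_qd(): joint speeds.
- ctrl.current_joint_torque(): joint torques, N m.
- ctrl.current_tool_pos(): TCP position.
- ctrl.current_orientation(): TCP orientation.
- ctrl.current_contact_force(): force on the tool from outside, world axes, zero at the start.
- ctrl.current_moment(): the same for the moment, N m.
- ctrl.current_gripper_width(): opening from 0.0 (shut) to 1.0 (fully open).
Only numpy, scipy, OpenCV 4.12 (cv2) and the standard library are available. Lean on these libraries where they do the work, as an engineer would, in place of code of your own. Each camera call takes 0.05 s, during which the arm holds its last target.

### The job

Slide the stone sample tile along the plywood board, without lifting it, until it sits snug in the corner of the back fence and the end stop, facing the nozzle. Then press the air gun's lever down just to its pressure point and keep it there for about a second (gentle air), press on past the pressure point to full blast for about another second, and let the lever spring all the way back up. The blast must not come on before the tile is in its corner, and the felt wheel and the wedge on the board stay where they are.

Things in the scene. Friction and masses are not known exactly. Their poses are not given: they have to be found in the camera images.
- blow_board: Plywood board 200 x 360 x 12 mm fixed on the table, with a fence and an air gun on it. Origin: centre of its underside; x towards the back fence (away from the robot), y towards the end stop, z up. Fence strips 14 mm thick, 18 mm above the board: back fence along y (inner face x = 0.073, y 0.03 to 0.18), end stop along x (inner face y = 0.163, x 0.005 to 0.088).
- seat (a point): Point on the board's top surface where the centre of the tile's underside is when the tile touches both the back fence and the end stop; axes as blow_board (x towards the back fence, y towards the end stop).
- sample_tile: Square granite sample tile 56 x 56 x 10 mm, 0.1 kg, loose and flat on the board. Origin: centre of its underside, x and y along its edges, z up.
- nozzle (a point): Tip of the air gun's steel nozzle, 9 mm thick, 47 mm above the table. From it the gun (barrel 31 mm thick, axis 55 mm above the table) runs 150 mm towards the board's -y side.
- pivot (a point): Centre of the lever's pivot pin on top of the gun, 85 mm above the table; the pin lies along the board's x. The lever runs from here towards the board's -y side to its pad.
- lever_pad (a point): Centre of the top of the black ribbed pad, 30 x 34 mm, at the lever's free end, 75 mm from the pivot; at rest the lever slopes up to it by 0.28 rad (pad 0.11 m above the table). Pressed straight down here it sinks 10 mm on a soft spring (1.5 to 3 N), meets a pressure point (firm until about 7.5 N), then 10 mm more (to about 11 N) to its stop. Springs back when let go.
- soft_stage (a joint): First stage of the lever, rad: 0 = released, 0.13 = at the pressure point (about 10 mm at the pad). Gentle air flows from 0.06.
- full_stage (a joint): Second stage of the lever, rad, moves only after the first is used up: 0 = at or before the pressure point, 0.13 = fully down. Full blast from 0.07.
- felt_wheel: Pale felt polishing bob, 60 mm across, 25 mm high, loose on the board in front of the gun, a bystander. Origin: centre of its underside.
- wedge: Beech wedge 30 x 75 x 22 mm, loose on the board beside the tile, a bystander. Origin: centre of its underside, y along its length.

How it is judged (in metres and radians):
On the way, in this order (a step that is already met when the one before it is completed fails the run):
1. the tile sits in the corner of the fence and the stop (x of sample_tile in the frame of seat between -0.005 and 0.005 m and y of sample_tile in the frame of seat between -0.005 and 0.005 m and z of sample_tile in the frame of seat below 0.004 m and value of joint soft_stage below 0.03 rad), for 0.2 s.
2. the lever is held at the pressure point: gentle air, no full blast (x of sample_tile in the frame of seat between -0.005 and 0.005 m and y of sample_tile in the frame of seat between -0.005 and 0.005 m and z of sample_tile in the frame of seat below 0.004 m and value of joint soft_stage above 0.06 rad and value of joint full_stage below 0.03 rad), for 0.5 s.
3. the lever is held past the pressure point: full blast (x of sample_tile in the frame of seat between -0.005 and 0.005 m and y of sample_tile in the frame of seat between -0.005 and 0.005 m and z of sample_tile in the frame of seat below 0.004 m and value of joint full_stage above 0.07 rad), for 0.5 s.
At the end, for the whole second after the job is handed in: The tile lies at rest flat on the board within 5 mm of the corner along each fence and within 0.1 rad of square to it (never lifted), the gentle stage and then the full stage were each held for at least half a second, and the lever is back up (both stages below 0.02 rad) (x of sample_tile in the frame of seat between -0.005 and 0.005 m and y of sample_tile in the frame of seat between -0.005 and 0.005 m and z of sample_tile in the frame of seat below 0.004 m and value of joint each of soft_stage, full_stage below 0.02 rad and (angle between the x axis of sample_tile and the x axis of blow_board, either way round below 0.1 rad or angle between the y axis of sample_tile and the x axis of blow_board, either way round below 0.1 rad) and linear speed of sample_tile below 0.01 m/s); the robot touches nothing.
It fails at once if full blast came on while the tile was not in its corner (value of joint full_stage above 0.05 rad and not (x of sample_tile in the frame of seat between -0.005 and 0.005 m and y of sample_tile in the frame of seat between -0.005 and 0.005 m and z of sample_tile in the frame of seat below 0.004 m)).
It fails at once if the tile was lifted off the board (z of sample_tile in the frame of seat above 0.012 m).
It fails at once if the felt wheel was moved (distance of felt_wheel from where it was at the start of the episode above 0.02 m).
It fails at once if the wedge was moved (distance of wedge from where it was at the start of the episode above 0.02 m).
It also fails if it takes over 67 s, if anything falls off the work surface, if the arm or the gripper's body presses on something with over 40 N, if the wrist force passes 120 N, or if a joint passes its speed limit or range.

## Working session

There is one attempt and no reset: what is moved stays moved. The work goes in short steps, each a Python script; the robot and the scene stay as the last script left them, time stands still between calls to the robot, and variables do not carry over. Pictures are saved under pics/ and viewed, and the job is handed in when it is done.

```bash
mkdir -p pics; ls; python3 - <<'E'
from plant import ctrl
import cv2
for n in ["scene","top","wrist"]:
    s=ctrl.snapshot(n); cv2.imwrite(f"pics/{n}0.png",s["img"])
    print(n,s["fx"],s["cx"],s["cy"],s["dist"],s["world_from_camera"].round(3).tolist())
print(ctrl.current_time_s(),ctrl.current_orientation().round(3).tolist())
E
```

```text
pics
scene 479.75418445578293 257.3956836388366 203.4462683986402 [-0.11190024  0.          0.          0.          0.        ] [[0.519, 0.621, -0.588, 43.576], [-0.855, 0.362, -0.373, -334.513], [-0.019, 0.696, 0.718, 752.35], [0.0, 0.0, 0.0, 1.0]]
top 423.8452387923983 253.73907168469125 194.42336979386158 [-0.07145152  0.          0.          0.          0.        ] [[-0.009, 0.997, -0.071, 481.343], [-0.999, -0.011, -0.034, 1.966], [-0.035, 0.071, 0.997, 1040.792], [0.0, 0.0, 0.0, 1.0]]
wrist 295.3745579577594 253.78728432722463 187.28027110599433 [-0.05358877  0.          0.          0.          0.        ] [[0.437, -0.858, -0.272, 181.282], [0.9, 0.416, 0.132, 552.212], [-0.001, -0.302, 0.953, 374.242], [0.0, 0.0, 0.0, 1.0]]
0.15 [[-0.9, 0.437, -0.001], [0.437, 0.9, -0.001], [0.0, -0.001, -1.0]]
```

View pics/scene0.png

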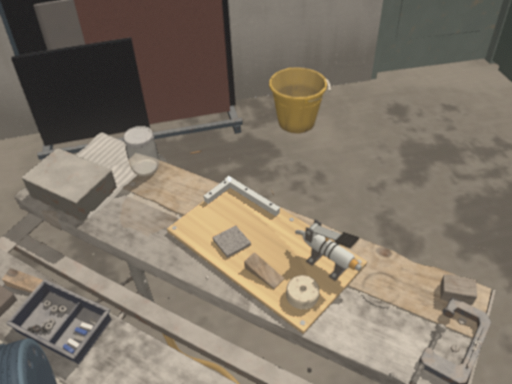

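View pics/top0.png

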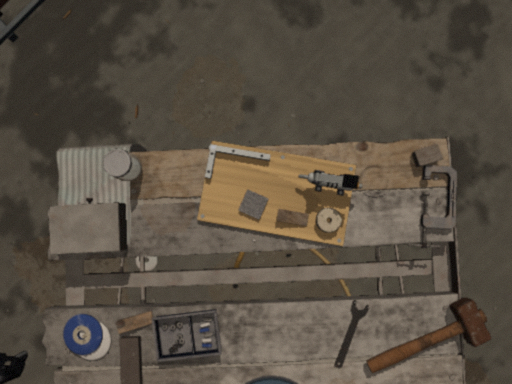

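View pics/wrist0.png

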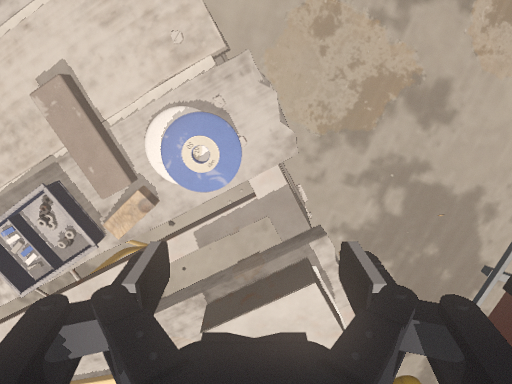

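The top view shows the board from about (198,142) to (358,245), with the tile at (253,206), wedge at (292,218), felt wheel at (329,220), gun at about (300–358,180), and the fence corner at about (213,150). I'll write ray-casting helpers and zoom in.

```bash
cat > h.py <<'E'
import numpy as np, cv2
from plant import ctrl
def K(s): return np.array([[s["fx"],0,s["cx"]],[0,s["fy"],s["cy"]],[0,0,1.]])
def ray(s,uv):
    uv=np.asarray(uv,float).reshape(-1,1,2)
    n=cv2.undistortPoints(uv,K(s),np.array(s["dist"],float)).reshape(-1,2)
    d=np.c_[n[:,0],-n[:,1],-np.ones(len(n))]
    T=np.array(s["world_from_camera"]); return T[:3,3],d@T[:3,:3].T
def plane(s,uv,z):
    o,d=ray(s,uv); return o+d*((z-o[2])/d[:,2])[:,None]
def proj(s,P):
    T=np.linalg.inv(np.array(s["world_from_camera"])); P=np.atleast_2d(P)
    c=P@T[:3,:3].T+T[:3,3]; c=c*[1,-1,-1]
    return cv2.projectPoints(c.reshape(-1,1,3),np.zeros(3),np.zeros(3),K(s),np.array(s["dist"],float))[0].reshape(-1,2)
def tri(s1,u1,s2,u2):
    o1,d1=ray(s1,u1);o2,d2=ray(s2,u2);d1=d1[0];d2=d2[0]
    t=np.linalg.lstsq(np.c_[d1,-d2],o2-o1,rcond=None)[0]
    a=o1+t[0]*d1;b=o2+t[1]*d2
    return (a+b)/2,np.linalg.norm(a-b)
E
python3 - <<'E'
from h import *
s=ctrl.snapshot("top")
print(plane(s,[[212,142],[358,163],[345,244],[198,222]],12).round(1).tolist())
i=s["img"][135:255,190:370]
cv2.imwrite("pics/topz.png",cv2.resize(i,None,fx=4.4,fy=4.4,interpolation=cv2.INTER_CUBIC))
s=ctrl.snapshot("scene")
i=s["img"][170:330,160:375]
cv2.imwrite("pics/scz.png",cv2.resize(i,None,fx=3.7,fy=3.7,interpolation=cv2.INTER_CUBIC))
E
```

```text
[[686.0, 139.2, 12.0], [629.1, -217.9, 12.0], [433.0, -181.6, 12.0], [489.2, 173.7, 12.0]]
```

View pics/topz.png

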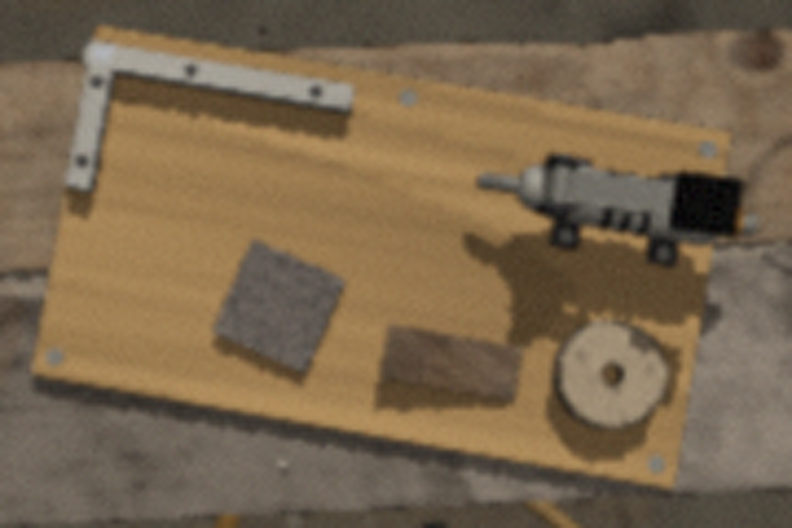

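View pics/scz.png

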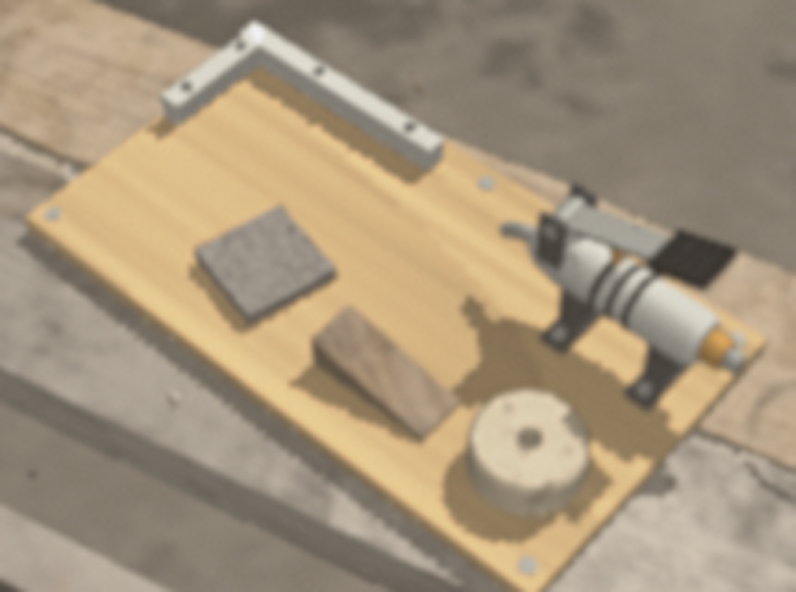

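Board corners check out: about 361 x 199 mm against 360 x 200. The wedge is too close to the tile for open fingers on its y sides. So I'll grip the tile across the board's x direction, slide it to the end stop, release, and push it to the back fence. First, a closer wrist view.

```bash
python3 - <<'E'
from h import *
from plant import ctrl
b=-0.165
# tool x -> toward -board x?? image-up = tool +x. put tool x along +board... choose jaws(y) along board x
ex=np.array([np.cos(b),np.sin(b),0]);ey=np.array([-np.sin(b),np.cos(b),0]);ez=np.array([0,0,1.])
q0=ctrl.current_q()
for nm,R in [("A",np.c_[-ey,-ex,-ez]),("B",np.c_[ey,ex,-ez]),("C",np.c_[-ex,ey,-ez])]:
    for p in ([540,-10,330],[540,-10,260],[534,15,60],[600,100,20],[620,-160,120]):
        q=ctrl.inverse_kinematics(p,R); print(nm,p,None if q is None else np.round(q,2))
E
```

```text
A [540, -10, 330] [-0.24  0.04  1.57 -0.    1.54  3.07]
A [540, -10, 260] [-0.24  0.08  1.66 -0.    1.4   3.07]
A [534, 15, 60] [-0.19  0.31  1.83 -0.    1.    3.11]
A [600, 100, 20] [-0.03  0.51  1.64 -0.    0.98 -3.01]
A [620, -160, 120] [-0.44  0.43  1.52 -0.    1.19  2.87]
B [540, -10, 330] [-0.24  0.04  1.57 -0.    1.54 -0.07]
B [540, -10, 260] [-0.24  0.08  1.66 -0.    1.4  -0.07]
B [534, 15, 60] [-0.19  0.31  1.83 -0.    1.   -0.03]
B [600, 100, 20] [-0.03  0.51  1.64 -0.    0.98  0.14]
B [620, -160, 120] [-0.44  0.43  1.52 -0.    1.19 -0.27]
C [540, -10, 330] [-0.24  0.04  1.57 -0.    1.54 -1.64]
C [540, -10, 260] [-0.24  0.08  1.66 -0.    1.4  -1.64]
C [534, 15, 60] [-0.19  0.31  1.83 -0.    1.   -1.6 ]
C [600, 100, 20] [-0.03  0.51  1.64 -0.    0.98 -1.44]
C [620, -160, 120] [-0.44  0.43  1.52 -0.    1.19 -1.84]
```

```bash
cat >> h.py <<'E'
def axes(b):
    return np.array([np.cos(b),np.sin(b),0]),np.array([-np.sin(b),np.cos(b),0]),np.array([0,0,1.])
def RB(b):
    ex,ey,ez=axes(b); return np.c_[ey,ex,-ez]
E
python3 - <<'E'
from h import *
import pickle
ctrl.movep([560,0,340],RB(-0.165))
print(ctrl.current_time_s(),ctrl.current_tool_pos())
S={n:ctrl.snapshot(n) for n in("wrist","scene")}
pickle.dump(S,open("s1.pkl","wb"))
cv2.imwrite("pics/w1.png",cv2.resize(S["wrist"]["img"],(800,600),interpolation=cv2.INTER_CUBIC))
E
```

```text
2.4417 [559.8821625    0.91748027 339.82630965]
```

View pics/w1.png

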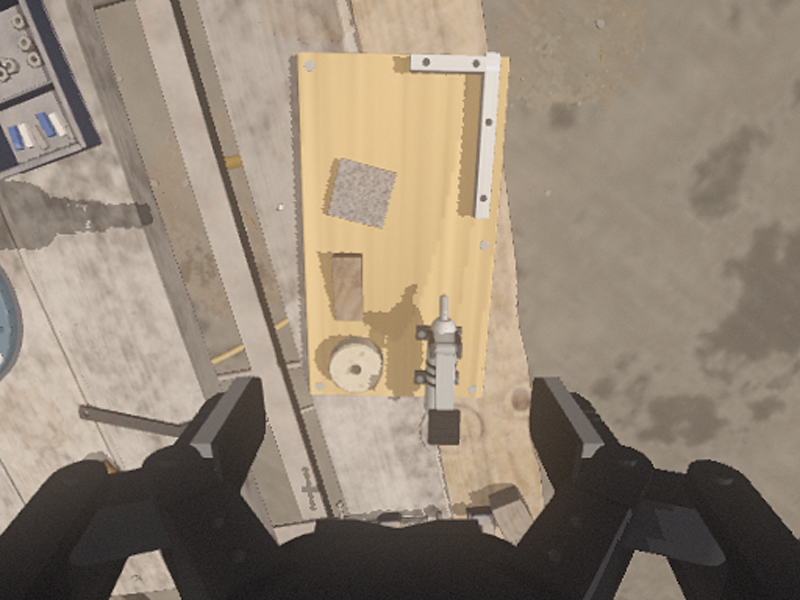

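The wrist view shows everything clear of the fingers. In the 800x600 image the tile is at (360,192), fence corner (485,72), wedge (347,287), wheel (355,363), nozzle tip (444,298), and black lever pad (443,427). Next I'll segment and measure.

```bash
cat > m.py <<'E'
from h import *
import pickle
def quad(mask):
    c=max(cv2.findContours(mask,cv2.RETR_EXTERNAL,cv2.CHAIN_APPROX_NONE)[0],key=cv2.contourArea)
    h=cv2.convexHull(c)
    for e in np.linspace(.01,.12,40):
        a=cv2.approxPolyDP(h,e*cv2.arcLength(h,True),True)
        if len(a)<=4: break
    return a.reshape(-1,2).astype(float),c
E
python3 - <<'E'
from m import *
s=pickle.load(open("s1.pkl","rb"))["wrist"]; im=s["img"]
hsv=cv2.cvtColor(im,cv2.COLOR_BGR2HSV)
for n,(u,v) in dict(tile=(230,123),board=(260,100),shadow=(213,130),fence=(311,100),wedge=(222,180),wheel=(222,230),pad=(283,273),wood=(400,200)).items(): print(n,hsv[v,u])
o=im[10:300,170:350]; cv2.imwrite("pics/w1z.png",cv2.resize(o[:140],None,fx=4.2,fy=4.2,interpolation=cv2.INTER_CUBIC))
cv2.imwrite("pics/w1y.png",cv2.resize(o[140:],None,fx=4.,fy=4.,interpolation=cv2.INTER_CUBIC))
E
```

```text
tile [ 13  35 187]
board [ 19  91 223]
shadow [ 14  38 188]
fence [ 18  20 226]
wedge [ 16  79 178]
wheel [ 18  48 220]
pad [15 55 92]
wood [ 18  47 148]
```

View pics/w1z.png

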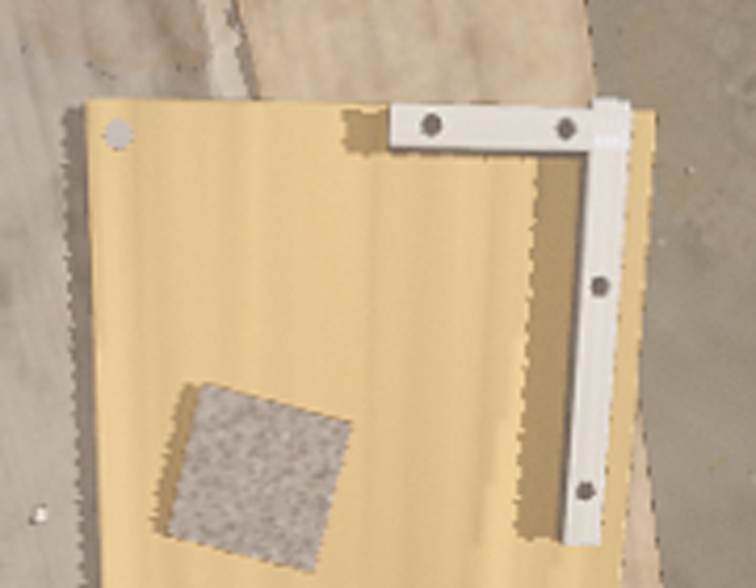

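View pics/w1y.png

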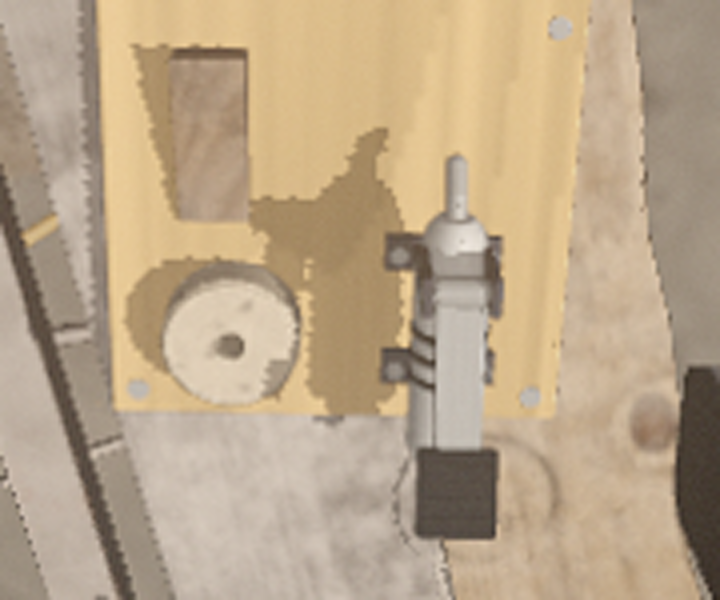

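```bash
python3 - <<'E'
from m import *
s=pickle.load(open("s1.pkl","rb"))["wrist"]; im=s["img"]
z1=lambda p:(np.array(p,float)+.5)/4.2-.5+[170,10]
z2=lambda p:(np.array(p,float)+.5)/4-.5+[170,150]
B=plane(s,np.r_[z1([[88,100],[656,112]]),z2([[553,415],[115,410]])],12)
print("board",B.round(1).tolist(),np.linalg.norm(B-np.roll(B,-1,0),axis=1).round(1))
T=plane(s,z1([[203,383],[352,422],[314,571],[167,533]]),22)
print("tile edges",np.linalg.norm(T-np.roll(T,-1,0),axis=1).round(1),T.mean(0))
c=B.mean(0); vx=(B[1]+B[2]-B[0]-B[3]); vy=B[0]+B[1]-B[2]-B[3]
b1=np.arctan2(vx[1],vx[0]); b2=np.arctan2(-vy[0],vy[1]); print("yaw",b1,b2)
F=plane(s,z1([[588,150],[563,544],[390,146],[585,150]]),30)
d=F[0]-F[1]; bf=np.arctan2(-d[0],d[1]); d2=F[3]-F[2]; print("fence yaw",bf,np.arctan2(d2[1],d2[0]))
b=b2
ex,ey,_=axes(b)
loc=lambda P:np.c_[(P-c)@ex,(P-c)@ey].round(1).tolist()
print("c",c,"fence in board",loc(F),"expect x=73,y=163")
P=plane(s,z2([[416,451],[495,450],[496,538],[416,538]]),110); print("pad",P.mean(0),loc(P),loc(P.mean(0)[None]))
N=plane(s,z2([[456,155]]),47); print("noz",N,loc(N))
tv=T[1]-T[0]; print("tile yaw",np.arctan2(tv[1],tv[0]),"loc",loc(T.mean(0)[None]))
W=plane(s,z2([[172,60],[247,52],[247,220],[178,220]]),22);print("wedge",loc(W))
# mask check of tile
lab=cv2.cvtColor(im,cv2.COLOR_BGR2LAB).astype(int); m=((lab[...,2]<144)).astype(np.uint8)*255
k=np.zeros_like(m);k[90:150,195:265]=m[90:150,195:265]
k=cv2.morphologyEx(k,cv2.MORPH_CLOSE,np.ones((3,3)));k=cv2.morphologyEx(k,cv2.MORPH_OPEN,np.ones((5,5)))
q,cc=quad(k);Q=plane(s,q,22);print("mask tile",q.tolist(),Q.mean(0),np.linalg.norm(Q-np.roll(Q,-1,0),axis=1).round(1))
t=pickle.load(open("s1.pkl","rb"))["scene"]
E
```

```text
board [[495.3, 178.8, 12.0], [689.8, 142.9, 12.0], [624.3, -208.5, 12.0], [429.1, -173.9, 12.0]] [197.7 357.5 198.2 358.8]
tile edges [55.2 56.1 56.3 55.9] [531.14001234  41.59759911  22.        ]
yaw -0.17897454706678428 -0.18492734096165145
fence yaw -0.18168647646280492 -0.17728556937049728
c [559.61837325 -15.15121213  12.        ] fence in board [[72.9, 163.5], [73.3, 30.2], [6.1, 162.9], [71.9, 163.4]] expect x=73,y=163
pad [ 574.853671   -176.10810499  110.        ] [[29.1, -137.1], [57.8, -136.2], [60.6, -173.9], [30.8, -174.4]] [[44.6, -155.4]]
noz [[595.34838234 -67.00289143  47.        ]] [[44.7, -44.4]]
tile yaw -0.4151281431473033 loc [[-38.4, 50.5]]
wedge [[-68.4, -14.9], [-38.3, -11.0], [-38.4, -82.8], [-67.3, -83.4]]
mask tile [[218.0, 103.0], [251.0, 110.0], [244.0, 144.0], [211.0, 137.0]] [530.64250946  41.34238178  22.        ] [50.9 53.1 52.6 52.9]
```

Sizes, fence lines (72.9 and 163.5 against 73 and 163), and the nozzle and pad line (x≈44.6) all agree. Board yaw is -0.181, tile centre (531,41.6) and tile yaw -0.415. Now I'll grasp the tile.

```bash
cat >> h.py <<'E'
b=-0.181; C=np.array([559.6,-15.15,0]); EX,EY,EZ=axes(b)
def W(x,y,z): return C+x*EX+y*EY+z*EZ
def L(p): p=np.asarray(p)-C; return np.array([p@EX,p@EY,p[2]]).round(1)
def st(): print("t",ctrl.current_time_s(),"loc",L(ctrl.current_tool_pos()),"F",ctrl.current_contact_force().round(1),"w",round(ctrl.current_gripper_width(),3))
E
python3 - <<'E'
from h import *
p=np.array([531,41.5,0])
ctrl.movep(p+[0,0,70],RB(-0.415)); st()
print(ctrl.move_straight(p+[0,0,10],v=60,until_force=8)); st()
ctrl.grasp(); st()
s=ctrl.snapshot("wrist"); cv2.imwrite("pics/w2.png",s["img"])
E
```

```text
t 3.6083 loc [-36.6  50.6  71.5] F [-0.3 -0.1  0.6] w 1.001
False
t 4.7583 loc [-37.9  50.6  10.4] F [ 1.3  0.1 -0.3] w 0.996
t 5.1583 loc [-37.7  50.6  10.9] F [-1.3  0.7  5.7] w 0.632
```

View pics/w2.png

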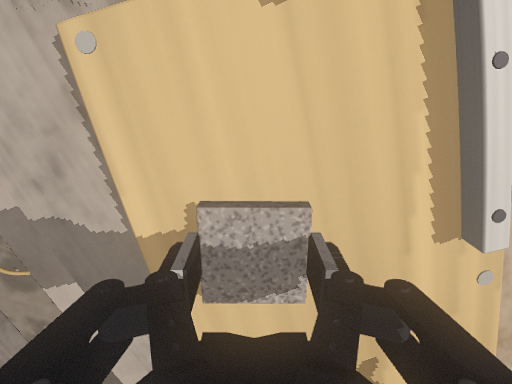

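The tile (centre about (255,252)) is gripped squarely between the fingers and flat on the board. Next I'll slide it to the end stop.

```bash
python3 - <<'E'
from h import *
z=10.5
ctrl.move_straight(W(10,118,z),rot=RB(b),v=60); st()
print(ctrl.move_straight(W(10,139,z),v=25,until_force=10)); st()
s=ctrl.snapshot("wrist"); cv2.imwrite("pics/w3.png",s["img"])
E
```

```text
t 6.7417 loc [ 10.4 118.2  10.9] F [-2.  -1.5  4.6] w 0.632
True
t 7.4333 loc [ 10.7 135.   10.9] F [-0.  -1.1  4.3] w 0.632
```

View pics/w3.png

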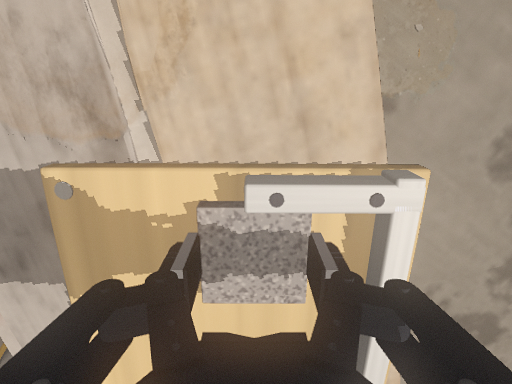

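The tile touches the end stop: contact came at local y=135.0, as expected, and the fingers have room on the right. Now I'll release, lift, and push it to the back fence.

```bash
python3 - <<'E'
from h import *
ctrl.ungrasp(); st()
ctrl.move_straight(W(10,135,70),v=120)
ctrl.grasp()
ctrl.move_straight(W(-48,134,60),v=150)
print(ctrl.move_straight(W(-48,134,14.5),v=70,until_force=8)); st()
s=ctrl.snapshot("wrist"); cv2.imwrite("pics/w4.png",s["img"])
print(ctrl.move_straight(W(20,134,14.5),v=35,until_force=8)); st()
s=ctrl.snapshot("wrist"); cv2.imwrite("pics/w5.png",s["img"])
E
```

```text
t 7.9 loc [ 10.2 134.3  10.5] F [ 0.6  0.1 -0.2] w 0.999
False
t 10.65 loc [-47.8 134.1  14.6] F [ 0.9 -0.   0.5] w -0.003
True
t 12.1083 loc [  5.6 133.8  14. ] F [-2.   0.6  3.8] w 0.001
```

View pics/w4.png

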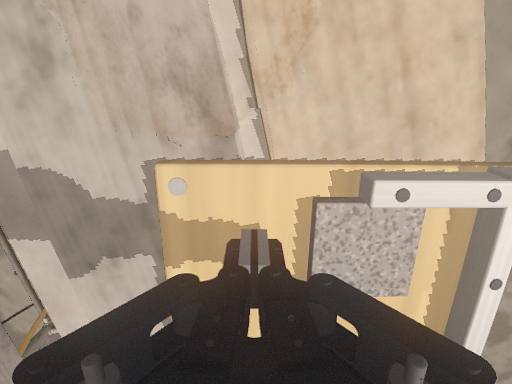

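View pics/w5.png

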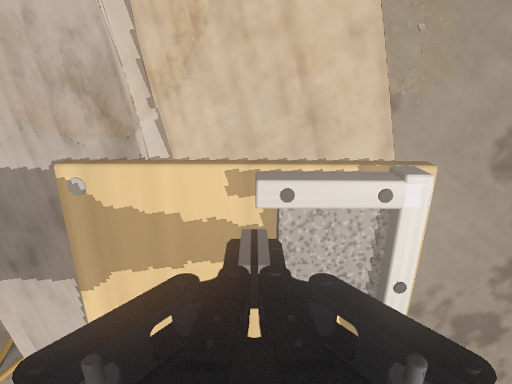

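The tile now looks to be against both fences, with the pusher at local x=5.6. I'll back off and check it from above.

```bash
python3 - <<'E'
from h import *
import pickle
ctrl.move_straight(W(-12,134,14.5),v=80)
ctrl.move_straight(W(-12,110,80),v=150)
ctrl.movep(W(20,40,230),RB(b)); ctrl.wait(0.3); st()
s=ctrl.snapshot("wrist"); pickle.dump(s,open("s2.pkl","wb")); 
cv2.imwrite("pics/w6.png",s["img"])
c=proj(s,[W(73,163,30),W(45,135,22)]).mean(0).astype(int);x,y=np.clip(c-[70,55],0,[372,274]);print(x,y)
cv2.imwrite("pics/w6z.png",cv2.resize(s["img"][y:y+110,x:x+140],None,fx=5,fy=5,interpolation=cv2.INTER_CUBIC))
print("predicted tile top corners if seated (zoom px)",(((proj(s,[W(45+a*28,135+c*28,22) for a,c in((-1,1),(1,1),(1,-1),(-1,-1))])-[x,y])+.5)*5-.5).round().tolist())
E
```

```text
t 14.1417 loc [ 19.1  40.6 228.3] F [-0.2 -0.8  0.6] w -0.001
221 11
predicted tile top corners if seated (zoom px) [[160.0, 212.0], [415.0, 214.0], [404.0, 475.0], [160.0, 474.0]]
```

View pics/w6.png

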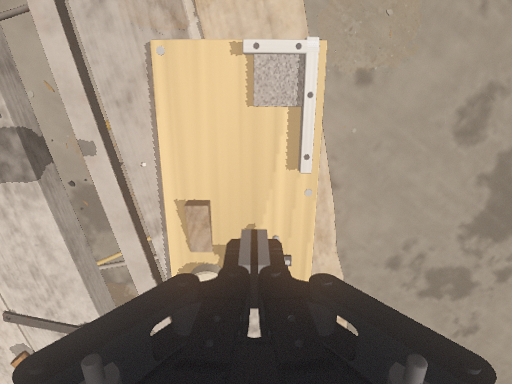

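View pics/w6z.png

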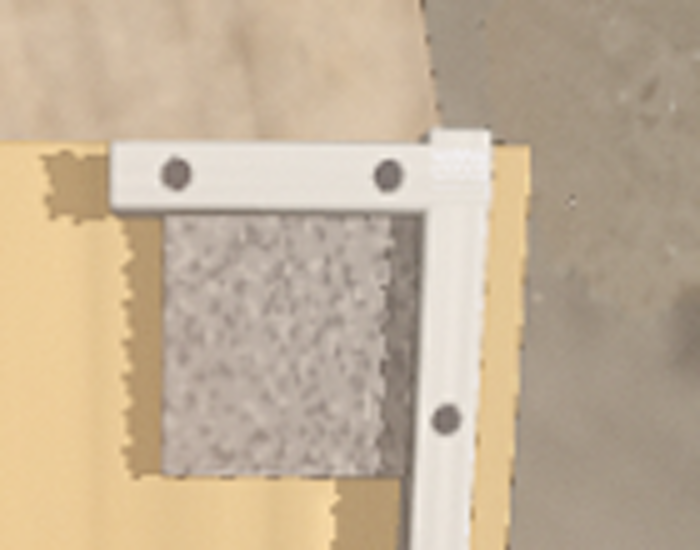

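The tile sits within about 0.5 mm of the predicted corner: edges at zoom (163,214) to (405,476) against predicted (160,212) to (404,474). The wedge hasn't moved. Now I'll press the lever to its pressure point, using force to stop.

```bash
python3 - <<'E'
from h import *
ctrl.movep(W(44.6,-150,135),RB(b)); ctrl.wait(0.3); st()
print(ctrl.move_straight(W(44.6,-150,118),v=40,until_force=1.5)); st()
r=ctrl.move_straight(W(44.6,-150,96),v=9,until_force=4.5);print(r); st()
ctrl.wait(0.5); st()
s=ctrl.snapshot("wrist"); cv2.imwrite("pics/w7.png",s["img"])
s=ctrl.snapshot("scene"); cv2.imwrite("pics/s7.png",cv2.resize(s["img"][170:330,160:375],None,fx=3.7,fy=3.7,interpolation=cv2.INTER_CUBIC))
E
```

```text
t 15.3583 loc [  45.  -148.9  135.8] F [ 0.9  0.  -0.1] w -0.001
False
t 15.9333 loc [  44.4 -150.   117.7] F [-0.3 -0.3  0.4] w 0.002
True
t 17.75 loc [  45.  -150.4   99.8] F [-1.   0.1  4.7] w -0.001
t 18.25 loc [  44.9 -150.5   99.7] F [-0.5  1.6  4.6] w -0.003
```

View pics/w7.png

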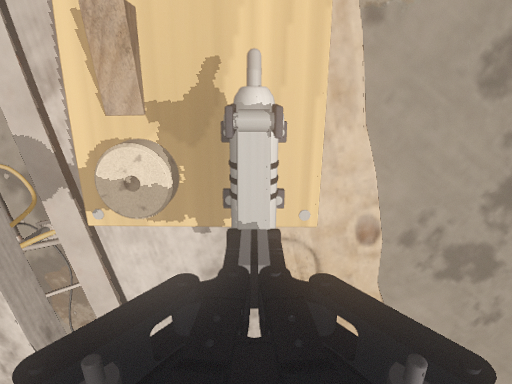

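View pics/s7.png

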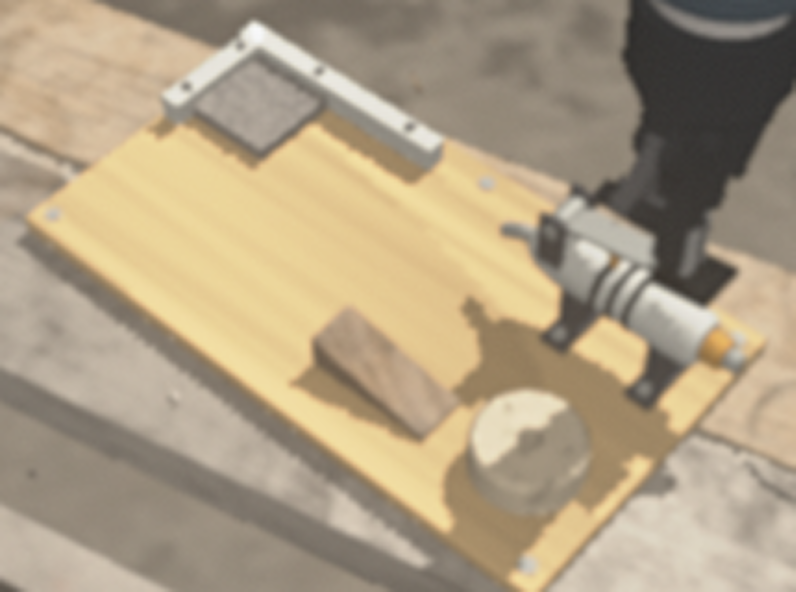

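The lever is at its pressure point: tool height 99.7 mm (expected about 100) with a steady 4.6 N, and the tile is still seated. I'll hold a bit longer, then go to full blast, then release.

```bash
python3 - <<'E'
from h import *
ctrl.wait(0.4); st()
print(ctrl.move_straight(W(44.6,-150,90.7),v=20,until_force=12)); st()
ctrl.wait(0.5); st(); ctrl.wait(0.5)
s=ctrl.snapshot("scene"); cv2.imwrite("pics/s8.png",cv2.resize(s["img"][170:330,160:375],None,fx=3.7,fy=3.7,interpolation=cv2.INTER_CUBIC))
E
```

```text
t 18.75 loc [  44.9 -150.5   99.7] F [0.5 2.4 4. ] w 0.002
False
t 19.35 loc [  45.3 -151.5   91.9] F [-2.  -2.9 10.4] w -0.001
t 19.85 loc [  45.3 -151.5   92. ] F [-2.3 -2.6  9.9] w -0.005
```

View pics/s8.png

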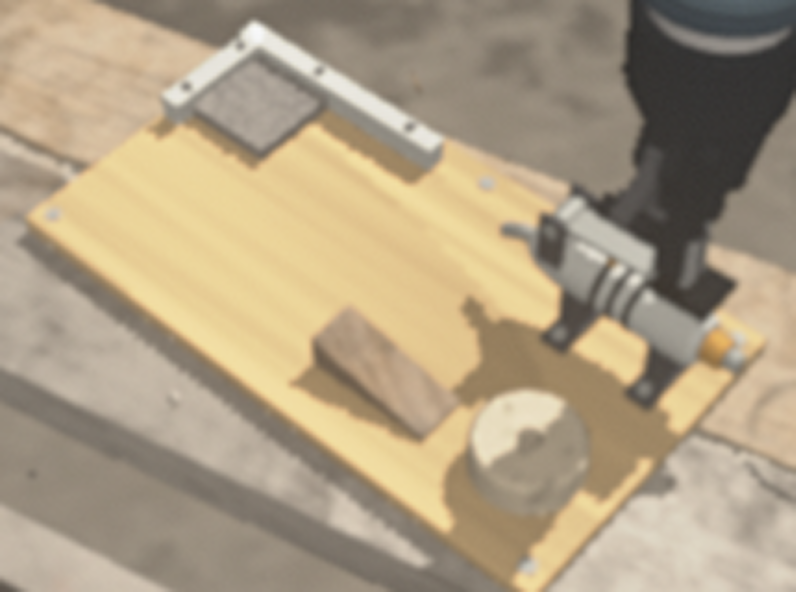

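Sink is 7.7 mm past the pressure point at 10 N (about 0.1 rad). I'll press slightly further for margin, hold, then release.

```bash
python3 - <<'E'
from h import *
import pickle
print(ctrl.move_straight(W(44.6,-150,89.3),v=10,until_force=6)); st()
ctrl.wait(0.8); st()
ctrl.move_straight(W(44.6,-150,135),v=40); st()
ctrl.movep(W(20,0,310),RB(b)); ctrl.wait(0.4); st()
s=ctrl.snapshot("wrist"); pickle.dump(s,open("s3.pkl","wb")); cv2.imwrite("pics/w9.png",cv2.resize(s["img"],(800,600),interpolation=cv2.INTER_CUBIC))
print("pred tile (800px)",(proj(s,[W(45+a*28,135+c*28,22) for a,c in((-1,1),(1,1),(1,-1),(-1,-1))])*1.5625).round().tolist(),"pad at rest",(proj(s,[W(44.6,-155,110)])*1.5625).round().tolist())
E
```

```text
False
t 20.6917 loc [  45.3 -151.6   90.6] F [-2.3 -3.5 11.1] w 0.0
t 21.4917 loc [  45.3 -151.6   90.7] F [-2.8 -2.6 10.1] w -0.002
t 22.7833 loc [  44.4 -149.9  134.6] F [0.5 0.2 0.7] w -0.003
t 24.1083 loc [ 20.   -0.5 309.3] F [ 0.3  0.  -0.7] w -0.001
pred tile (800px) [[394.0, 44.0], [459.0, 44.0], [457.0, 113.0], [394.0, 113.0]] pad at rest [[425.0, 430.0]]
```

View pics/w9.png

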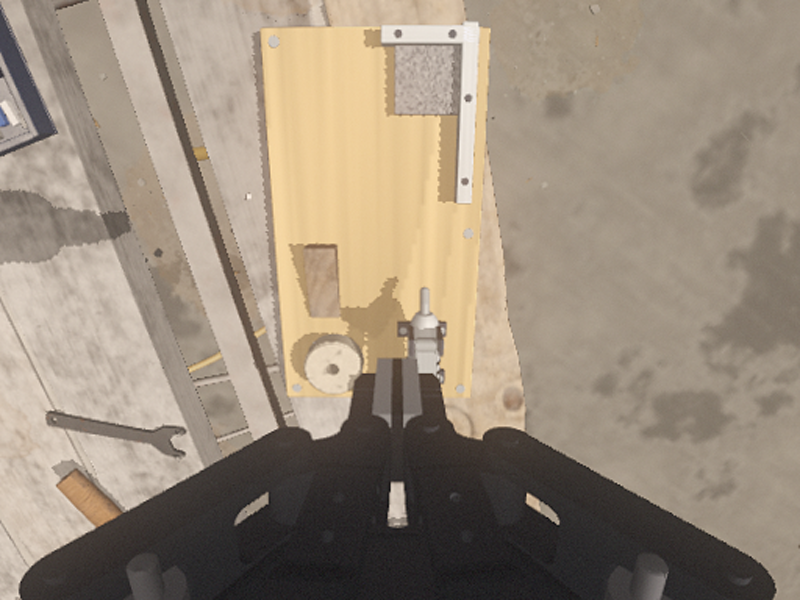

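The tile is at (394–458, 44–114), matching the seated prediction, and the wedge and wheel are in place. The gripper hides the lever here, so I'll check it from the scene camera.

```bash
python3 - <<'E'
from h import *
ctrl.movep(W(-60,60,310),RB(b)); ctrl.wait(0.3)
s=ctrl.snapshot("scene"); cv2.imwrite("pics/s9.png",cv2.resize(s["img"][170:330,160:375],None,fx=3.7,fy=3.7,interpolation=cv2.INTER_CUBIC))
s=ctrl.snapshot("wrist"); cv2.imwrite("pics/w10.png",s["img"])
E
```

```text
(no output)
```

View pics/s9.png

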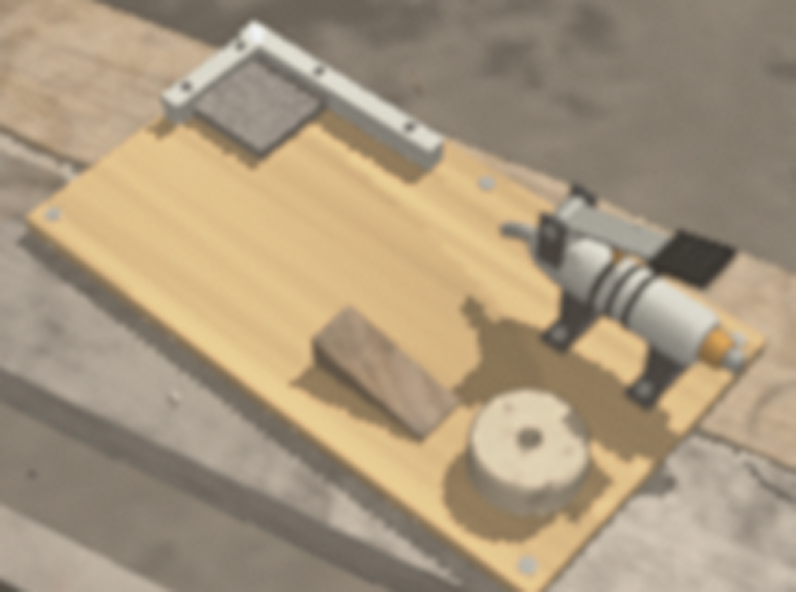

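View pics/w10.png

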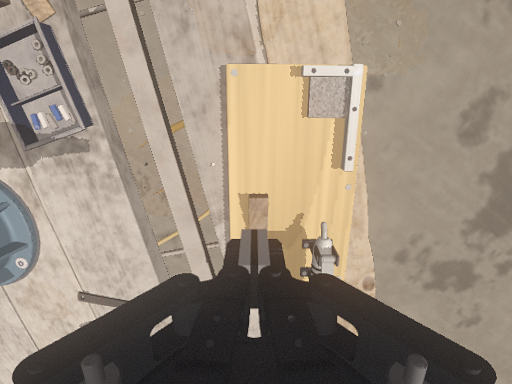

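The lever pad is back at (693,257), as in the first scene picture. The wheel and wedge haven't moved, the tile is snug in its corner, and the arm is clear. Handing in.

```bash
python3 - <<'E'
from h import *
st(); ctrl.sign_off()
E
```

```text
t 25.0417 loc [-59.6  59.5 309.7] F [-0.3 -0.4  0.3] w -0.0
the job is handed in; nothing more can be done
```

The job is handed in at 25 s on the robot's clock; the interface gives no verdict, so these are my own checks.

- **Tile:** I gripped it flat, slid it to the end stop, let go, and pushed it against the back fence with the shut fingers. The last pictures show it within about 1 mm of where the corner should put it, and square.
- **Gentle air:** I held the lever at its pressure point for about 1 s. The finger stood at 99.7 mm (about 100 expected) with a steady 4–4.7 N.
- **Full blast:** I held it for about 2 s, longer than the one second asked. I pressed once more partway through because the first press stopped at about 0.1 rad; the second ended 9 mm past the pressure point at 10–11 N.
- **Release:** The lever is back in its starting position in the scene picture. The wheel and wedge look unmoved, and the arm touches nothing.

The lever's two stages can't be read directly, so I judged them from finger height and force. No check failed or disagreed.

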